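# Make a screw station ready for the next batch

## Task

Get this screw station ready: stand every white bottle upright on the black rubber mat, with its whole base on the mat, setting it down rather than dropping it, and stand every black cover plate from the tilted blue cradle on edge in a slot of the metal rack, down on the slot's floor and about in the middle of the slot's length. When all of them are in place, press the ready button fully down and let go. Leave the other things on the bench where they are.

Things in the scene. Friction and masses are not known exactly. Their poses are not given: they have to be found in the camera images.
- bottle_a: white plastic bottle, 64 mm across, 140 mm high in all, standing upright, with a round black cap on top: cap 30 mm across and 34 mm high (its underside 106 mm above the bottom), then a neck 22 mm across, the shoulder starting 46 mm below the top. Weighs about 0.3 kg, most of it in the lower 45 mm. May be absent. Origin: centre of the underside; z up the bottle.
- bottle_b: white plastic bottle, 60 mm across, 130 mm high in all, standing upright, with a round black cap on top: cap 30 mm across and 34 mm high (its underside 96 mm above the bottom), then a neck 22 mm across, the shoulder starting 46 mm below the top. Weighs about 0.3 kg, most of it in the lower 45 mm. May be absent. Origin: centre of the underside; z up the bottle.
- bottle_c: white plastic bottle, 64 mm across, 120 mm high in all, standing upright, with a round black cap on top: cap 30 mm across and 34 mm high (its underside 86 mm above the bottom), then a neck 22 mm across, the shoulder starting 46 mm below the top. Weighs about 0.3 kg, most of it in the lower 45 mm. May be absent. Origin: centre of the underside; z up the bottle.
- bottle_d: white plastic bottle, 58 mm across, 110 mm high in all, standing upright, with a round black cap on top: cap 30 mm across and 34 mm high (its underside 76 mm above the bottom), then a neck 22 mm across, the shoulder starting 46 mm below the top. Weighs about 0.3 kg, most of it in the lower 45 mm. May be absent. Origin: centre of the underside; z up the bottle.
- plate0: black plastic cover plate, 10 mm thick (x), 90 mm wide (y), 120 mm high (z), 0.12 kg; both ends and faces alike. Origin: centre of its lower edge; z runs up the plate, x is normal to its face. It starts on edge in slot 0 of the cradle (0 is nearest the robot, 2 farthest), leaning 17 degrees from upright towards the robot's side. May be absent.
- plate1: black plastic cover plate, 10 mm thick (x), 90 mm wide (y), 120 mm high (z), 0.12 kg; both ends and faces alike. Origin: centre of its lower edge; z runs up the plate, x is normal to its face. It starts on edge in slot 1 of the cradle (0 is nearest the robot, 2 farthest), leaning 17 degrees from upright towards the robot's side. May be absent.
- plate2: black plastic cover plate, 10 mm thick (x), 90 mm wide (y), 120 mm high (z), 0.12 kg; both ends and faces alike. Origin: centre of its lower edge; z runs up the plate, x is normal to its face. It starts on edge in slot 2 of the cradle (0 is nearest the robot, 2 farthest), leaning 17 degrees from upright towards the robot's side. May be absent.
- cradle: fixed blue delivery cradle, 170 x 120 mm, with three slots, tilted so that its plates lean 17 degrees towards its -x side (which faces the robot roughly). Origin: centre of the underside. Slots are 16 mm wide, 45 mm apart, 62 mm deep measured along the plate, between 4 mm walls, so the upper 58 mm of a plate stands free; pull plates out along their own z axis.
- rack: fixed level metal rack, 190 (x) x 110 (y) mm, with four upright slots. Origin: centre of the underside. The slots run along y (90 mm long, open at both ends) and lie at x = -67.5, -22.5, 22.5 and 67.5 mm; each is 16 mm wide between two 4 mm walls, 50 mm deep, wall tops 58 mm above the table.
- rack_floor (a point): centre of the floor of the rack's slots, 8 mm above the table; axes as rack
- mat: fixed black rubber-topped steel mat, 200 x 200 mm, 6 mm high, no rim. Origin: centre of the underside; x and y along its sides.
- mat_top (a point): centre of the mat's upper face, 6 mm above the table; axes as mat
- ready (a joint): travel of the ready button in m: 0 released, 0.006 fully down; springs back, about 5 N when fully down
- ready_top (a point): centre of the top of the round black ready button (36 mm across), which is pressed straight down
- tape: roll of black tape lying flat, 90 mm across, 24 mm high; belongs to the bench and is to be left where it is. Origin: centre of the underside.
- driver: hand screwdriver lying down; belongs to the bench and is to be left where it is. Origin: at its underside.
- mug: white mug, 80 mm across, 90 mm high; belongs to the bench and is to be left where it is. Origin: centre of the underside.
- screwbin: small open blue bin, 160 x 110 x 70 mm; belongs to the bench and is to be left where it is. Origin: centre of the underside.
- spanner: spanner lying flat; belongs to the bench and is to be left where it is. Origin: at its underside.
- housing0: black connector housing, 90 x 55 x 46 mm; belongs to the bench and is to be left where it is. Origin: centre of the underside.
- housing1: another such connector housing; belongs to the bench and is to be left where it is. Origin: centre of the underside.
Mind the look-alikes: they are no part of the job. What is shaped like the plate2 but pink is not meant. What is shaped like the bottle_b but turquoise is not meant.

How it is judged:
On the way, in this order (a step that is already met when the one before it is completed fails the run):
1. every bottle stands on the mat and every plate stands in the rack, let go (x of bottle_a in the frame of mat_top between -0.07 and 0.07 m and y of bottle_a in the frame of mat_top between -0.07 and 0.07 m and z of bottle_a in the frame of mat_top between -0.004 and 0.004 m and angle between each of bottle_a, bottle_b, bottle_c, bottle_d's own z axis and vertical below 0.1 rad and linear speed of each of bottle_a, bottle_b, bottle_c, bottle_d, plate0, plate1, plate2 below 0.03 m/s and contact force between each of bottle_a, bottle_b, bottle_c, bottle_d, plate0, plate1, plate2 and the fingers below 0.2 N and x of bottle_b in the frame of mat_top between -0.072 and 0.072 m and y of bottle_b in the frame of mat_top between -0.072 and 0.072 m and z of bottle_b in the frame of mat_top between -0.004 and 0.004 m and x of bottle_c in the frame of mat_top between -0.07 and 0.07 m and y of bottle_c in the frame of mat_top between -0.07 and 0.07 m and z of bottle_c in the frame of mat_top between -0.004 and 0.004 m and x of bottle_d in the frame of mat_top between -0.073 and 0.073 m and y of bottle_d in the frame of mat_top between -0.073 and 0.073 m and z of bottle_d in the frame of mat_top between -0.004 and 0.004 m and x of plate0 in the frame of rack_floor between -0.085 and 0.085 m and y of plate0 in the frame of rack_floor between -0.025 and 0.025 m and z of plate0 in the frame of rack_floor between -0.004 and 0.006 m and angle between each of plate0, plate1, plate2's own z axis and vertical below 0.2 rad and angle between the x axis of each of plate0, plate1, plate2 and the x axis of rack, either way round below 0.25 rad and x of plate1 in the frame of rack_floor between -0.085 and 0.085 m and y of plate1 in the frame of rack_floor between -0.025 and 0.025 m and z of plate1 in the frame of rack_floor between -0.004 and 0.006 m and x of plate2 in the frame of rack_floor between -0.085 and 0.085 m and y of plate2 in the frame of rack_floor between -0.025 and 0.025 m and z of plate2 in the frame of rack_floor between -0.004 and 0.006 m), for 0.2 s.
2. the ready button is pressed down (5 mm or more of its 6 mm) (value of joint ready above 0.005 m), for 0.05 s.
At the end, for the whole second after the job is handed in: Every bottle upright (tilt < 0.1 rad) on the mat, base within its edges (2 mm slack); every plate on edge in a rack slot: within 6 mm of the floor, 25 mm of mid-length, tilt < 0.2, square < 0.25 rad; all released and at rest; button up (< 2 mm) (all of step 1 and value of joint ready below 0.002 m); the robot touches nothing.
It fails at once if a bystander is moved by more than 40 mm (distance of any of tape, driver, mug, screwbin, spanner, housing0, housing1 from where it was at the start of the episode above 0.04 m).
It fails at once if a bottle is dropped or slammed onto the mat (over 90 N) (contact force between any of bottle_a, bottle_b, bottle_c, bottle_d and mat above 90 N).
Of bottle_a, bottle_b, bottle_c, bottle_d only 3 to 4 are there at a start; the rules pass over those that are not, and their reading is None.
Of plate0, plate1, plate2 only 2 to 3 are there at a start; the rules pass over those that are not, and their reading is None.
At some moment in a run one of bottle_a, bottle_b, bottle_c, bottle_d may be knocked a few centimetres aside while the robot is not near it.
It also fails if it takes over 208 s, if anything falls off the work surface, if the arm or the gripper's body presses on something with over 40 N, if the wrist force passes 120 N, or if a joint passes its speed limit or range.

## Robot

A 7-joint arm with a two-finger parallel gripper is mounted at the origin on the work surface. World frame = base frame: x ahead of the robot, y to its left, z up, the work surface at z = 0. Lengths are in m, angles in rad, forces in N, time in s.
With the tool pointing down it reaches from about 0.425 to 0.925 m from the base axis. Payload 6.8 kg.
Tool frame: the origin (TCP) lies between the finger pads; the fingertips stand r.tips_ahead ahead of it and the grasp point (between the pads) lies 5 mm behind it (r.tips_ahead is the distance from the TCP to the fingertips, in m); z points along the fingers, y is the line along which they close (so a half turn about z gives the same grasp; the last joint's range is limited). The gripper opens to 85 mm and grips with 20 to 120 N. Pads are 22 mm wide; open, the fingers measure 114 mm over their backs; the gripper's body (76 mm by 85 mm) begins 54 mm behind the grasp point. The pads swing forward as they close: fully open they stand 13 mm farther back than shut.
Start: joints at [1.197, 0.477, 0.022, 1.555, -0.011, 1.109, -0.083], TCP at [0.177, -0.651, 0.245] pointing down, gripper open.
Joint ranges: [-2.96, 2.96], [-0.34, 2.1], [-1.41, 1.46], [0.24, 2.44], [-1.37, 4.51], [0.17, 1.92], [-2.96, 2.96]. Speed limits (rad/s): [2.39, 2.39, 3.14, 3.14, 3.14, 3.14, 3.14].

## Interface

Orientations are given as a rotation vector (axis times angle).
In Python, from bench import r gives the robot as it stands.
- The arm moves only by the tool move_arm, never from a script. Its argument "rows" is one flat list of numbers, 4 for each row, row after row: the shift along the tool's x, y, z in cm, then the turn about the tool's z in degrees. In form: [tx, ty, tz, twist, tx, ty, tz, twist, ...]. A call has 1 to 10 rows; each row is the pose to reach, as a shift and turn from the pose commanded when the call began, along the tool's axes at that moment; what a row does not reach only later rows make up. A row lasts 1/8 s, in which the tool goes at most 62.5 mm and 10.7 degrees, less where a joint would pass 70% of its speed; a pose out of reach is approached as far as the arm can. A call with a gripper value outside its range is refused whole. "fingers" is the opening, from 0 (shut) to 1 (fully open), set as the call begins (left out, the last holds). The fingers move at their own pace and stop on an object; "newtons" is the grip in N (left out, the last holds). Time passes only in rows, so rows that repeat a pose let the fingers close. It gives the time, the measured TCP pose, the force, the opening and the grip force at its end, in the units of the state.
- r.get_obs(): the state, without advancing time (a new reading comes with each control period).
- r.grab_frame(name): name is "scene" or "top"; returns the picture (400x640x3 uint8, blue, green, red); there is no depth.
- r.camera_params(name): a dict with "fx", "fy", "cx", "cy" (pixels), "world_from_camera" (4x4, takes a point from camera to world coordinates). Camera axes: x right, y down, z forward; pixel columns grow to the right and rows downward; lengths in m; the calibration is good to about 2 mm. A picture is of the moment at which its call begins. camera_params takes no time and is no camera call.
- r.hand_in(): hands the job in; it is judged then, once.
The state is a dict: "clock": time; "joints": joint angles; "qvel": joint speeds; "tau": joint torques, N m; "tcp_pos": TCP position; "orientation": TCP orientation; "contact_force": force on the tool from outside, world axes, zero at the start; "moment": the same for the moment, N m; "grip_width": finger opening in m; "gripper_force": force on a finger pad.
Only numpy, scipy, OpenCV 4.12 (cv2) and the standard library are available. Lean on these libraries where they do the work, as an engineer would, in place of code of your own. Each camera call takes 0.05 s, during which the arm holds its last target. There are 200 camera calls.

## Working session

There is one attempt and no reset: what is moved stays moved. The work goes in short steps, Python scripts to look and compute and a tool call to move; the robot and the scene stay as the last step left them, time stands still between calls to the robot, and variables do not carry over. Pictures are saved under pics/ and viewed, at most 14 in all, crops included, and the job is handed in when it is done.

Besides the shell and the picture viewer there is one more tool, called by a JSON object that holds its "fn" and its "kwargs", one argument or row to a line. move_arm: Moves the arm, as the interface text tells. Its arguments: {"type":"object","properties":{"rows":{"type":"array"},"fingers":{"type":"number"},"newtons":{"type":"number"}},"required":["rows"]}

```bash
ls; mkdir -p pics
python3 - <<'E'
from bench import r
import cv2,numpy as np
np.set_printoptions(precision=4,suppress=True)
for n in("scene","top"):
    cv2.imwrite(f"pics/{n}0.png",r.grab_frame(n)); print(n,r.camera_params(n))
print(r.get_obs(),r.tips_ahead)
E
```

```text
pics
scene {'fx': 496.39526329562165, 'fy': 496.39526329562165, 'cx': 319.11081992053704, 'cy': 208.68961866480075, 'world_from_camera': array([[-0.6461,  0.4989, -0.5776,  1.4241],
       [ 0.7629,  0.3994, -0.5084,  0.839 ],
       [-0.023 , -0.7691, -0.6387,  1.0651],
       [ 0.    ,  0.    ,  0.    ,  1.    ]])}
top {'fx': 467.69449055618105, 'fy': 467.69449055618105, 'cx': 314.30180349496715, 'cy': 195.21579056314678, 'world_from_camera': array([[-0.0047, -0.9952,  0.0979,  0.393 ],
       [-1.    ,  0.0047, -0.0004,  0.0556],
       [-0.0001, -0.0979, -0.9952,  1.3526],
       [ 0.    ,  0.    ,  0.    ,  1.    ]])}
{'clock': 0.1, 'joints': array([ 1.1969,  0.4777,  0.0224,  1.5563, -0.0115,  1.1093, -0.0831]), 'qvel': array([ 0.0016, -0.0018,  0.0009, -0.0014,  0.0009, -0.001 ,  0.0016]), 'tau': array([  0.004 , -59.776 ,   1.6134, -28.1954,   0.0127,   0.005 ,
         0.0001]), 'tcp_pos': array([ 0.1772, -0.6508,  0.2444]), 'orientation': array([-3.1123, -0.4161,  0.0005]), 'contact_force': array([ 0.0421, -0.1931, -0.2084]), 'moment': array([0.001 , 0.05  , 0.0118]), 'gripper_force': 0.0, 'grip_width': 0.0853430185342361} 0.014
```

View pics/scene0.png

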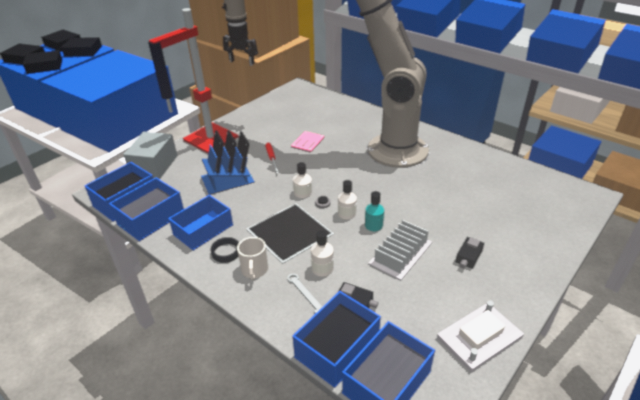

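View pics/top0.png

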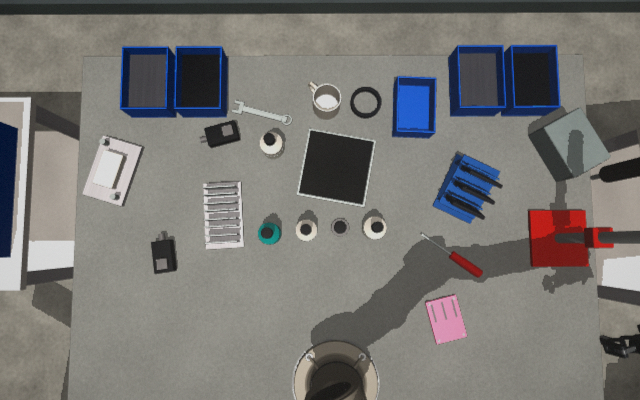

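The scene shows three white bottles (top view at 271,144; 306,230; 374,228) and a turquoise decoy at (269,233). The button is at (340,227), the mat at (337,168), the rack at (223,214), and three plates sit in the cradle at (468,188). I'll zoom in for precise pixels.

Run:
```python
import cv2
t=cv2.imread("pics/top0.png");s=cv2.imread("pics/scene0.png")
cv2.imwrite("pics/c1.png",cv2.resize(t[120:255,195:395],None,fx=4,fy=4,interpolation=cv2.INTER_CUBIC))
cv2.imwrite("pics/c2.png",cv2.resize(t[140:235,420:520],None,fx=6,fy=6,interpolation=cv2.INTER_CUBIC))
cv2.imwrite("pics/c3.png",cv2.resize(s[120:290,190:440],None,fx=3.2,fy=3.2,interpolation=cv2.INTER_CUBIC))
```

```text
(no output)
```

View pics/c1.png

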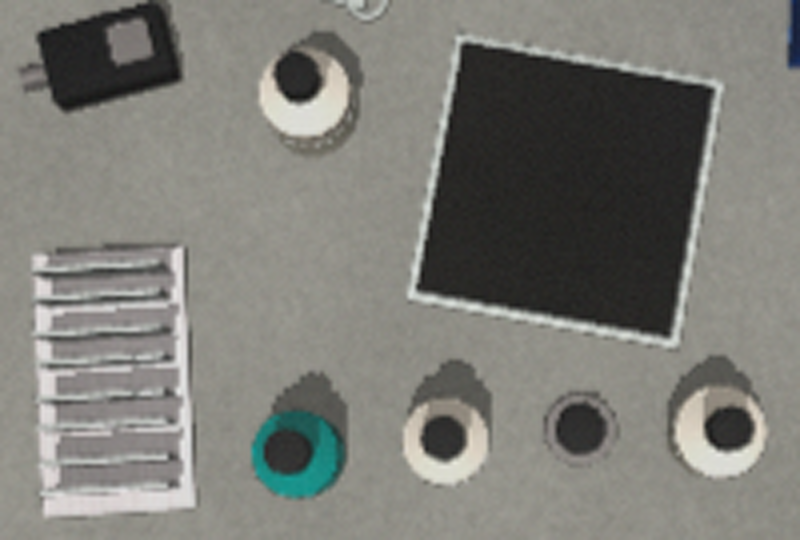

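View pics/c2.png

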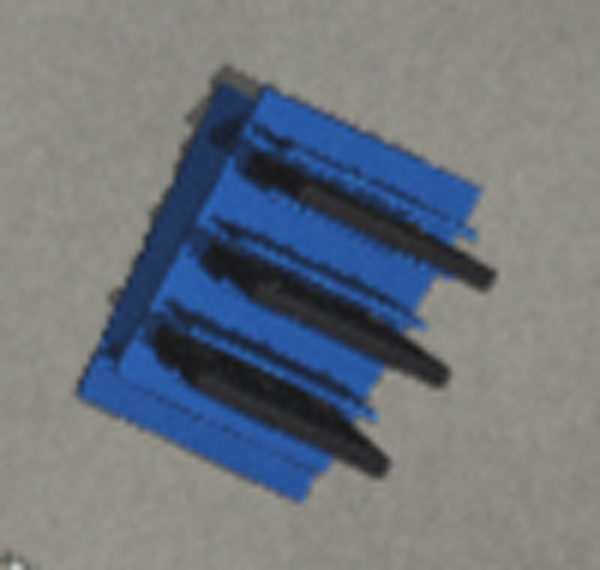

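View pics/c3.png

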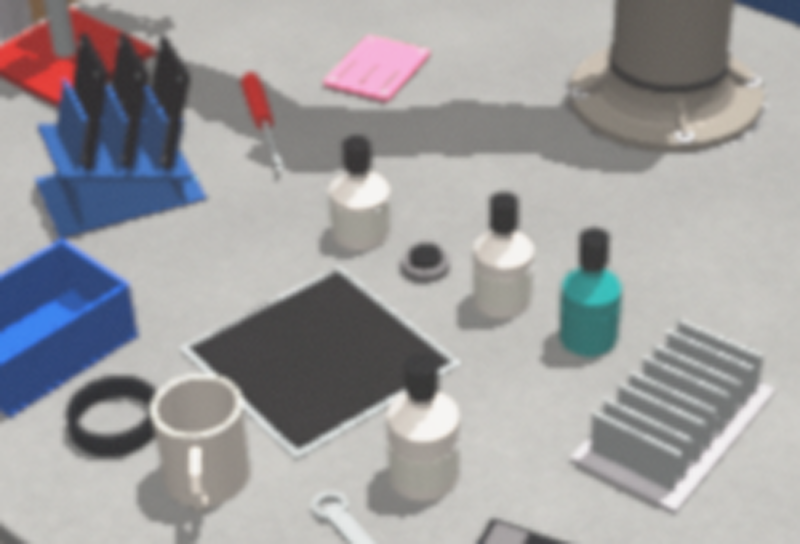

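Run:
```python
import cv2,numpy as np
s=cv2.imread("pics/scene0.png")
f=lambda a:cv2.resize(a,None,fx=8,fy=8,interpolation=cv2.INTER_CUBIC)
cv2.imwrite("pics/c4.png",np.hstack([f(s[125:200,200:258]),np.vstack([f(s[160:182,292:312]),f(s[178:200,337:357]),f(s[231:253,312:332])])[:600]]))
```

```text
Traceback (most recent call last):
ValueError: all the input array dimensions except for the concatenation axis must match exactly, but along dimension 0, the array at index 0 has size 600 and the array at index 1 has size 528
```

Run:
```python
import cv2,numpy as np
s=cv2.imread("pics/scene0.png")
f=lambda a:cv2.resize(a,None,fx=8,fy=8,interpolation=cv2.INTER_CUBIC)
cv2.imwrite("pics/c4.png",np.hstack([f(s[125:200,200:258]),f(np.vstack([s[160:182,292:312],s[178:200,337:357],s[231:253,312:332],s[0:9,0:20]]))]))
```

```text
(no output)
```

View pics/c4.png

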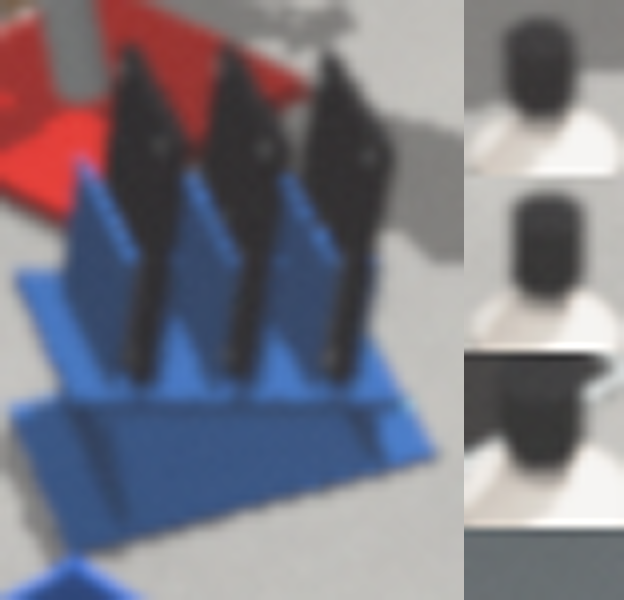

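The plates read right to left as 0, 1, 2. Their top far corners are near (330,55), (228,45) and (127,45) in the crop, and the cap tops show clearly. Next I'll fit the geometry.

```bash
cat > h.py <<'E'
import numpy as np,cv2
from bench import r
from scipy.optimize import least_squares
np.set_printoptions(precision=4,suppress=True)
P={n:r.camera_params(n) for n in("scene","top")}
def proj(n,p):
    c=P[n];T=np.linalg.inv(c["world_from_camera"]);q=np.atleast_2d(p)@T[:3,:3].T+T[:3,3]
    return np.c_[c["fx"]*q[:,0]/q[:,2]+c["cx"],c["fy"]*q[:,1]/q[:,2]+c["cy"]]
def onz(n,uv,z):
    c=P[n];T=c["world_from_camera"];uv=np.atleast_2d(np.asarray(uv,float))
    d=np.c_[(uv[:,0]-c["cx"])/c["fx"],(uv[:,1]-c["cy"])/c["fy"],np.ones(len(uv))]@T[:3,:3].T
    return T[:3,3]+d*((z-T[2,3])/d[:,2])[:,None]
def crop(uv,s,x0,y0): return (np.atleast_2d(np.asarray(uv,float))+.5)/s-.5+[x0,y0]
def tri(ut,us):
    f=lambda p:np.r_[proj("top",p)[0]-ut,proj("scene",p)[0]-us]
    q=least_squares(f,[.6,0,.1]);return q.x,q.fun
E
cat > fit.py <<'E'
from h import *
for n,t,s in(("A",(297,77),(321.6,234.7)),("B",(443,438),(347.5,182.9)),("C",(729,429),(301.5,165.1))):
    x,e=tri(crop(t,4,195,120)[0],np.array(s)-.44);print(n,x,e)
print("button",onz("top",crop((580,429),4,195,120),.03),onz("scene",crop((426,255),3.2,190,120),.03),tri(crop((580,429),4,195,120)[0],crop((426,255),3.2,190,120)[0]))
m=onz("top",crop([(458,38),(721,87),(676,345),(410,297)],4,195,120),.006);print("mat",m.mean(0),m)
L=onz("top",crop([(35,272),(170,264),(42,494),(180,484)],4,195,120),.058);print("rack walls",L,L.mean(0))
b=onz("top",crop([(32,255),(183,243),(195,508),(45,516)],4,195,120),.006);print("rack base",b,b.mean(0))
th=np.radians(17)
ot=crop([(305,190),(490,278),(255,285),(443,378),(195,375),(385,468)],6,420,140)
os=crop([(180,150),(127,45),(282,147),(228,45),(388,152),(330,53)],8,200,125)
def corners(p):
    c,s=np.cos(p[3]),np.sin(p[3]);X=np.array([c,s,0]);Y=np.array([-s,c,0]);F=np.cos(th)*X+[0,0,np.sin(th)]
    return np.array([p[:3]+k*.045*F+j*.045*Y for k in(1,0,-1) for j in(1,-1)])
f=lambda p:np.r_[(proj("top",corners(p))-ot).ravel(),(proj("scene",corners(p))-os).ravel()]
q=least_squares(f,[.5,-.3,.15,-.42],loss="soft_l1")
print("plate1 top mid,yaw",q.x);print(f(q.x).reshape(-1,4));print(corners(q.x).reshape(3,2,3).mean(1))
E
python3 fit.py
```

```text
A [0.6635 0.1745 0.1348] [ 0.0587 -0.0465  0.078   0.0042]
B [0.4245 0.079  0.1293] [-0.076   0.058  -0.1152 -0.0019]
C [ 0.4302 -0.1096  0.1192] [ 0.1169 -0.0962  0.1917  0.0179]
button [[ 0.4331 -0.016   0.03  ]] [[ 0.443 -0.007  0.03 ]] (array([ 0.4332, -0.0163,  0.0192]), array([-0.1143,  0.0906, -0.1727, -0.0094]))
mat [ 0.6068 -0.009   0.006 ] [[ 0.7205  0.0693  0.006 ]
 [ 0.6831 -0.123   0.006 ]
 [ 0.494  -0.0872  0.006 ]
 [ 0.5297  0.1047  0.006 ]]
rack walls [[0.5432 0.364  0.058 ]
 [0.5483 0.27   0.058 ]
 [0.3893 0.3563 0.058 ]
 [0.3957 0.2614 0.058 ]] [0.4691 0.3129 0.058 ]
rack base [[0.5616 0.3788 0.006 ]
 [0.5699 0.2694 0.006 ]
 [0.3787 0.2587 0.006 ]
 [0.3735 0.366  0.006 ]] [0.4709 0.3182 0.006 ]
plate1 top mid,yaw [ 0.5091 -0.3579  0.1716 -0.4687]
[[-0.6843 -0.3527  1.027   0.8463]
 [-1.1465 -0.4205 -0.2207 -0.1272]
 [ 0.1948  0.0997  0.5067  0.321 ]
 [-0.0796 -0.5858  0.0741 -0.1096]
 [ 0.2029  0.2265  0.0768  0.4619]
 [-0.3328  0.0281 -0.3424  0.0201]]
[[ 0.5474 -0.3773  0.1848]
 [ 0.5091 -0.3579  0.1716]
 [ 0.4707 -0.3384  0.1585]]
```

```bash
cat >> h.py <<'E'
def plan(*wps):
    "wps: (x,y,z,phi deg) ; phi = yaw of tool x. prints shifts cm + twist deg from current pose"
    o=r.get_obs();p=o["tcp_pos"];R=cv2.Rodrigues(np.array(o["orientation"],float))[0];ph=np.degrees(np.arctan2(R[1,0],R[0,0]))
    print("t %.2f tcp"%o["clock"],p,"phi %.2f"%ph,"w %.4f"%o["grip_width"])
    for w in wps:
        d=R.T@(np.array(w[:3])-p)*100;tw=(ph-w[3]+180)%360-180
        print("   ",np.round([*d,tw],2))
E
python3 - <<'E'
from h import *
from scipy.signal import find_peaks
img={"top":"pics/top0.png","scene":"pics/scene0.png"}
yaw=np.radians(3.3);c=np.array([.470,.315]);X=np.array([np.cos(yaw),np.sin(yaw)]);Y=np.array([-X[1],X[0]])
s=np.arange(-.1,.1,.0005);ideal=np.array([k*.045+e for k in(-1.5,-.5,.5,1.5) for e in(-.010,.010)])
for n in img:
    g=cv2.cvtColor(cv2.imread(img[n]),cv2.COLOR_BGR2GRAY).astype(np.float32)
    for half in(-1,1,0):
        ys=np.arange(-.036,.0365,.002) if half==0 else half*np.arange(.012,.0365,.002)
        prof=0
        for y in ys:
            p=np.c_[c+s[:,None]*X+y*Y,np.full(len(s),.058)];uv=proj(n,p).astype(np.float32)
            prof=prof+cv2.remap(g,uv[:,0].reshape(1,-1),uv[:,1].reshape(1,-1),cv2.INTER_CUBIC)[0]
        prof/=len(ys)
        # match walls: offset maximizing brightness
        offs=np.arange(-.008,.008,.0005);sc=[np.interp(np.concatenate([ideal+o+d for d in(-.001,0,.001)]),s,prof).mean() for o in offs]
        pk=find_peaks(prof,prominence=4)[0]
        print(n,half,"best off",offs[np.argmax(sc)],"peaks",s[pk])
print("A@.14",onz("top",crop((297,77),4,195,120),.14),"B",onz("top",crop((443,438),4,195,120),.13),"C",onz("top",crop((729,429),4,195,120),.12),"turq",onz("top",crop((290,450),4,195,120),.13))
plan((.431,-.1095,.25,62),(.431,-.1095,.10,62))
E
```

```text
top -1 best off 6.938893903907228e-18 peaks [-0.0835 -0.0645 -0.057  -0.0485 -0.0385 -0.0325 -0.02   -0.0125  0.0055
  0.0125  0.022   0.0325  0.0405  0.0485  0.0575  0.0665  0.0775]
top 1 best off 6.938893903907228e-18 peaks [-0.083  -0.064  -0.057  -0.0385 -0.032  -0.0215 -0.0125  0.0045  0.0125
  0.022   0.0325  0.048   0.0575  0.066   0.0775]
top 0 best off 0.0005000000000000074 peaks [-0.084  -0.0645 -0.0575 -0.0385 -0.0325 -0.0215 -0.0125  0.005   0.0125
  0.022   0.0325  0.048   0.0575  0.066   0.0775]
scene -1 best off -0.0014999999999999944 peaks [-0.0815 -0.0585 -0.034  -0.0135  0.0115  0.0315  0.056   0.0765]
scene 1 best off -0.000999999999999994 peaks [-0.081  -0.0585 -0.0335 -0.0135  0.0115  0.0315  0.0565  0.0765]
scene 0 best off -0.000999999999999994 peaks [-0.081  -0.0585 -0.0335 -0.0135  0.0115  0.0315  0.0565  0.0765]
A@.14 [[0.6622 0.1742 0.14  ]] B [[0.4246 0.0788 0.13  ]] C [[ 0.4299 -0.1091  0.12  ]] turq [[0.4173 0.1785 0.13  ]]
t 0.10 tcp [ 0.1772 -0.6508  0.2444] phi 15.23 w 0.0853
    [ 38.71 -45.56  -0.49 -46.77]
    [ 38.71 -45.54  14.51 -46.77]
```

{"fn": "move_arm", "kwargs": {
  "rows": [19,-20,-1.5,-20,38.7,-45.5,-0.5,-46.8,38.7,-45.5,-0.5,-46.8,38.7,-45.5,-0.5,-46.8,38.7,-45.5,-0.5,-46.8,38.7,-45.5,-0.5,-46.8,38.7,-45.5,-0.5,-46.8,38.7,-45.5,-0.5,-46.8,38.7,-45.5,-0.5,-46.8,38.7,-45.5,-0.5,-46.8],
  "fingers": 0.6,
  "newtons": 40
}}

```text
clock: 1.35
tcp_pos: [0.432, -0.1074, 0.2504]
orientation: [-2.689, -1.624, -0.001]
contact_force: [-0.3, -1.0, 0.4]
grip_width: 0.0512
gripper_force: 0.0
```

Run:
```python
from h import *
plan((.430,-.1093,.25,62),(.430,-.1093,.10,62)); print(r.get_obs()["joints"])
```

```text
t 1.35 tcp [ 0.432  -0.1074  0.2504] phi 62.24 w 0.0512
    [-0.26 -0.09  0.04  0.24]
    [-0.27 -0.09 15.04  0.24]
[ 0.5942  0.1258 -0.5244  2.0436  0.0748  0.9898 -0.4524]
```

{"fn": "move_arm", "kwargs": {
  "rows": [-0.3,-0.1,5,0,-0.3,-0.1,9,0,-0.3,-0.1,12,0,-0.3,-0.1,14,0,-0.3,-0.1,15,0,-0.3,-0.1,15,0,-0.3,-0.1,15,0]
}}

```text
clock: 2.22
tcp_pos: [0.4295, -0.1129, 0.101]
orientation: [2.692, 1.618, 0.001]
contact_force: [0.0, 0.3, 0.4]
grip_width: 0.0516
gripper_force: 0.0
```

{"fn": "move_arm", "kwargs": {
  "rows": [0,0,0,0,0,0,0,0,0,0,0,0,0,0,0,0,0,0,0,0,0,0,0,0],
  "fingers": 0.2,
  "newtons": 40
}}

```text
clock: 2.98
tcp_pos: [0.4294, -0.113, 0.1011]
orientation: [2.692, 1.618, 0.001]
contact_force: [-1.4, -0.1, 5.0]
grip_width: 0.0291
gripper_force: 39.3
```

Run:
```python
from h import *
m=np.array([.607,-.009]);a=np.radians(-10.7);X=np.array([np.cos(a),np.sin(a)]);Y=np.array([-X[1],X[0]])
for n,u,v in(("A",.04,.04),("B",-.04,.04),("C",-.04,-.04)): print(n,m+u*X+v*Y)
x,y=m-.04*X-.04*Y
plan((.430,-.1093,.2,62),(x,y,.2,62),(x,y,.107,62))
```

```text
A [0.6537 0.0229]
B [0.5751 0.0377]
C [ 0.5603 -0.0409]
t 2.98 tcp [ 0.4294 -0.113   0.1011] phi 62.01 w 0.0291
    [ 0.35 -0.11 -9.89  0.01]
    [12.51  8.18 -9.87  0.01]
    [12.51  8.17 -0.57  0.01]
```

{"fn": "move_arm", "kwargs": {
  "rows": [0,0,-2,0,0,0,-6,0,2,1,-8,0,5,3,-8,0,9,6,-8,0,12,8,-8,0,12.5,8.2,-8,0,12.5,8.2,-8,0,12.5,8.2,-6,0,12.5,8.2,-4,0]
}}

```text
clock: 4.22
tcp_pos: [0.5587, -0.0424, 0.14]
orientation: [2.693, 1.616, -0.002]
contact_force: [-0.7, -0.2, -2.4]
grip_width: 0.0289
gripper_force: 40.6
```

{"fn": "move_arm", "kwargs": {
  "rows": [0,0,1.5,0,0,0,2.5,0,0,0,2.8,0,0,0,3.0,0,0,0,3.1,0,0,0,3.2,0,0,0,3.3,0]
}}

```text
clock: 5.1
tcp_pos: [0.5602, -0.0409, 0.1075]
orientation: [2.692, 1.619, 0.001]
contact_force: [-0.6, -0.6, -2.1]
grip_width: 0.0289
gripper_force: 40.4
```

{"fn": "move_arm", "kwargs": {
  "rows": [0,0,0.05,0,0,0,0.1,0,0,0,0.15,0,0,0,0.15,0]
}}

```text
clock: 5.6
tcp_pos: [0.5603, -0.0408, 0.1072]
orientation: [2.692, 1.618, 0.0]
contact_force: [-5.7, 0.6, 11.4]
grip_width: 0.0293
gripper_force: 42.0
```

{"fn": "move_arm", "kwargs": {
  "rows": [0,0,0,0,0,0,0,0,0,0,0,0,0,0,0,0,0,0,-4,0,0,0,-8,0,0,0,-11,0,0,0,-14,0,0,0,-14,0],
  "fingers": 0.6
}}

```text
clock: 6.72
tcp_pos: [0.5614, -0.0407, 0.2482]
orientation: [2.69, 1.617, 0.006]
contact_force: [-1.4, -0.7, -0.5]
grip_width: 0.0512
gripper_force: 0.0
```

Run:
```python
from h import *
plan((.4246,.0788,.25,98),(.4246,.0788,.11,98))
```

```text
t 6.72 tcp [ 0.5614 -0.0407  0.2482] phi 62.03 w 0.0512
    [  4.13 -17.69  -0.25 -35.97]
    [  4.11 -17.75  13.75 -35.97]
```

Bottle C is down on the mat. Next is B.

{"fn": "move_arm", "kwargs": {
  "rows": [4.1,-17.7,-0.2,-36,4.1,-17.7,-0.2,-36,4.1,-17.7,-0.2,-36,4.1,-17.7,-0.2,-36,4.1,-17.7,-0.2,-36,4.1,-17.7,-0.2,-36,4.1,-17.7,-0.2,-36]
}}

```text
clock: 7.6
tcp_pos: [0.4232, 0.0779, 0.2475]
orientation: [-2.062, -2.369, 0.0]
contact_force: [-0.4, 0.0, 0.3]
grip_width: 0.0513
gripper_force: 0.0
```

Run:
```python
from h import *
cv2.imwrite("pics/t1.png",cv2.resize(r.grab_frame("top")[100:260,180:400],None,fx=3,fy=3,interpolation=cv2.INTER_CUBIC))
plan((.4246,.0788,.25,98),(.4246,.0788,.11,98))
```

```text
t 7.65 tcp [0.4231 0.078  0.2475] phi 97.94 w 0.0513
    [ 0.06  0.15 -0.25 -0.06]
    [ 0.05  0.16 13.75 -0.06]
```

View pics/t1.png

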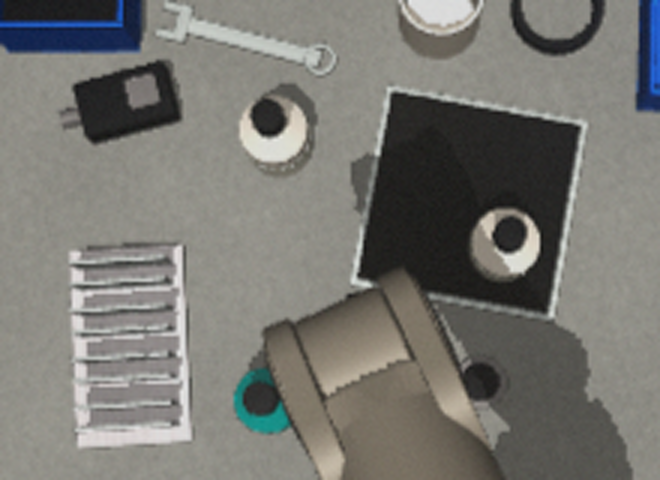

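Bottle C stands well inside the mat, and A, the decoy and the rack look unmoved. I'll lower onto B.

{"fn": "move_arm", "kwargs": {
  "rows": [0,0.1,5,0,0,0.1,9,0,0,0.1,12,0,0,0.1,13.4,0,0,0.1,13.8,0,0,0.1,13.8,0,0,0.1,13.8,0]
}}

```text
clock: 8.52
tcp_pos: [0.4247, 0.0786, 0.1107]
orientation: [2.06, 2.37, 0.002]
contact_force: [0.0, 0.1, 0.1]
grip_width: 0.0513
gripper_force: 0.0
```

{"fn": "move_arm", "kwargs": {
  "rows": [0,0,0,0,0,0,0,0,0,0,0,0,0,0,0,0,0,0,0,0,0,0,0,0],
  "fingers": 0.2
}}

```text
clock: 9.28
tcp_pos: [0.4246, 0.0786, 0.1105]
orientation: [2.06, 2.37, 0.002]
contact_force: [-0.4, -0.9, 6.1]
grip_width: 0.0287
gripper_force: 39.7
```

Run:
```python
from h import *
z=r.get_obs()["tcp_pos"][2]
plan((.4246,.0788,.2,98),(.575,.038,.2,98),(.575,.038,z+.006,98))
```

```text
t 9.28 tcp [0.4246 0.0786 0.1105] phi 98.02 w 0.0287
    [ 0.02  0.01 -8.95  0.02]
    [-6.12 14.34 -8.93  0.02]
    [-6.12 14.32 -0.58  0.02]
```

{"fn": "move_arm", "kwargs": {
  "rows": [0,0,-2,0,0,0,-6,0,-1,2,-8,0,-3,6,-8,0,-5,11,-8,0,-6.1,14,-8,0,-6.1,14.3,-8,0,-6.1,14.3,-8,0,-6.1,14.3,-6,0,-6.1,14.3,-4,0]
}}

```text
clock: 10.52
tcp_pos: [0.5728, 0.038, 0.1482]
orientation: [-2.06, -2.372, 0.002]
contact_force: [1.1, 0.2, -3.2]
grip_width: 0.0288
gripper_force: 40.5
```

{"fn": "move_arm", "kwargs": {
  "rows": [0,0,1.5,0,0,0,2.5,0,0,0,2.8,0,0,0,3.0,0,0,0,3.2,0,0,0,3.3,0,0,0,3.4,0,0,0,3.45,0]
}}

```text
clock: 11.52
tcp_pos: [0.5746, 0.0381, 0.1165]
orientation: [2.06, 2.37, 0.001]
contact_force: [-2.5, -1.0, 9.7]
grip_width: 0.0288
gripper_force: 41.6
```

Contact is confirmed (9.7 N), so I'll release and go to A.

{"fn": "move_arm", "kwargs": {
  "rows": [0,0,0,0,0,0,0,0,0,0,0,0,0,0,0,0,0,0,-4,0,0,0,-8,0,0,0,-11,0,0,0,-14,0,0,0,-14,0],
  "fingers": 0.6
}}

```text
clock: 12.65
tcp_pos: [0.5754, 0.0385, 0.2578]
orientation: [2.058, 2.369, 0.005]
contact_force: [-0.4, -0.8, -0.8]
grip_width: 0.0513
gripper_force: 0.0
```

Run:
```python
from h import *
plan((.6622,.1742,.25,98),(.6622,.1742,.12,98))
```

```text
t 12.65 tcp [0.5754 0.0385 0.2578] phi 98.03 w 0.0513
    [12.22 10.49  0.82  0.03]
    [12.23 10.43 13.82  0.03]
```

{"fn": "move_arm", "kwargs": {
  "rows": [12.2,10.5,0.8,0,12.2,10.5,0.8,0,12.2,10.5,0.8,0,12.2,10.5,0.8,0,12.2,10.5,5,0,12.2,10.5,9,0,12.2,10.5,12,0,12.2,10.5,13.8,0,12.2,10.5,13.8,0,12.2,10.5,13.8,0]
}}

```text
clock: 13.9
tcp_pos: [0.6617, 0.1737, 0.1186]
orientation: [2.06, 2.37, 0.003]
contact_force: [-0.4, -0.3, -0.5]
grip_width: 0.0509
gripper_force: 0.0
```

{"fn": "move_arm", "kwargs": {
  "rows": [0,0,0,0,0,0,0,0,0,0,0,0,0,0,0,0,0,0,0,0,0,0,0,0],
  "fingers": 0.2
}}

```text
clock: 14.65
tcp_pos: [0.6621, 0.174, 0.1188]
orientation: [2.06, 2.37, 0.004]
contact_force: [1.9, -0.6, 6.0]
grip_width: 0.0289
gripper_force: 40.6
```

Run:
```python
from h import *
z=r.get_obs()["tcp_pos"][2]
plan((.66,.026,.22,98),(.66,.026,z+.006,98))
```

```text
t 14.65 tcp [0.6621 0.174  0.1188] phi 98.02 w 0.0289
    [-14.62  -2.24 -10.14   0.02]
    [-14.62  -2.27  -0.61   0.02]
```

{"fn": "move_arm", "kwargs": {
  "rows": [0,0,-2,0,0,0,-6,0,-2,0,-8,0,-6,-1,-8,0,-11,-2,-8,0,-14,-2.2,-8,0,-14.6,-2.2,-8,0,-14.6,-2.2,-8,0,-14.6,-2.2,-6,0,-14.6,-2.2,-4,0]
}}

```text
clock: 15.9
tcp_pos: [0.6589, 0.0274, 0.1556]
orientation: [-2.057, -2.373, 0.001]
contact_force: [0.0, -1.0, -3.0]
grip_width: 0.029
gripper_force: 40.1
```

{"fn": "move_arm", "kwargs": {
  "rows": [0,0,1.5,0,0,0,2.5,0,0,0,2.8,0,0,0,3.0,0,0,0,3.2,0,0,0,3.3,0,0,0,3.4,0,0,0,3.4,0]
}}

```text
clock: 16.9
tcp_pos: [0.6602, 0.026, 0.1246]
orientation: [2.06, 2.37, 0.002]
contact_force: [-0.4, -0.9, 5.1]
grip_width: 0.029
gripper_force: 39.7
```

{"fn": "move_arm", "kwargs": {
  "rows": [0,0,0,0,0,0,0,0,0,0,0,0,0,0,0,0,0,0,-4,0,0,0,-8,0,0,0,-11,0,0,0,-13,0,0,0,-13,0],
  "fingers": 0.6
}}

```text
clock: 18.02
tcp_pos: [0.6602, 0.0261, 0.2545]
orientation: [2.06, 2.37, 0.003]
contact_force: [0.2, 0.6, -0.6]
grip_width: 0.051
gripper_force: 0.0
```

Run:
```python
from h import *
plan((.5512,-.3793,.26,63.1),(.5512,-.3793,.166,63.1))
```

```text
t 18.02 tcp [0.6602 0.0261 0.2545] phi 98.02 w 0.0510
    [-38.62 -16.45  -0.58  34.92]
    [-38.62 -16.47   8.82  34.92]
```

{"fn": "move_arm", "kwargs": {
  "rows": [-38.6,-16.5,-0.6,34.9,-38.6,-16.5,-0.6,34.9,-38.6,-16.5,-0.6,34.9,-38.6,-16.5,-0.6,34.9,-38.6,-16.5,-0.6,34.9,-38.6,-16.5,-0.6,34.9,-38.6,-16.5,-0.6,34.9,-38.6,-16.5,-0.6,34.9,-38.6,-16.5,-0.6,34.9,-38.6,-16.5,-0.6,34.9],
  "fingers": 0.4,
  "newtons": 20
}}

```text
clock: 19.27
tcp_pos: [0.5508, -0.3772, 0.2587]
orientation: [-2.673, -1.648, -0.001]
contact_force: [0.6, 0.7, 0.4]
grip_width: 0.0343
gripper_force: 0.0
```

Run:
```python
from h import *
s=r.grab_frame("scene"); t=r.grab_frame("top")
f=lambda a:cv2.resize(a,(400,400),interpolation=cv2.INTER_CUBIC)
cv2.imwrite("pics/p2.png",np.hstack([f(s[80:200,190:310]),f(t[80:260,250:430])]))
plan((.5512,-.3793,.26,63.1),(.5512,-.3793,.166,63.1))
```

```text
t 19.38 tcp [ 0.5508 -0.3777  0.2592] phi 63.27 w 0.0340
    [-0.12  0.11 -0.08  0.17]
    [-0.12  0.11  9.32  0.17]
```

View pics/p2.png

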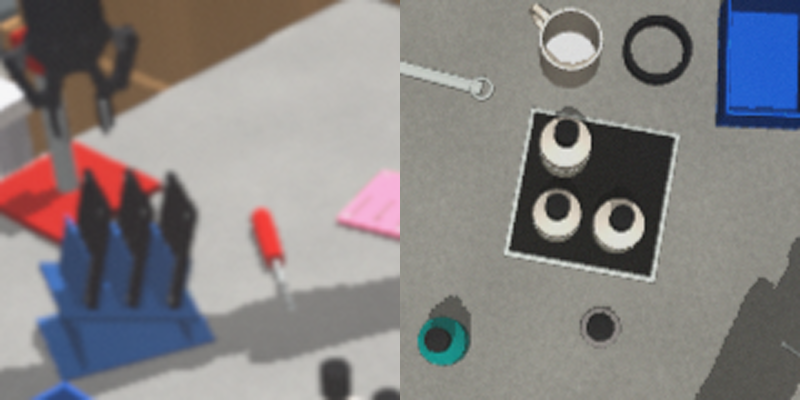

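All three bottles stand on the mat, and the gripper is lined up over plate 2. I'll descend in small steps.

{"fn": "move_arm", "kwargs": {
  "rows": [-0.1,0.1,3,0.2,-0.1,0.1,5,0.2,-0.1,0.1,6,0.2,-0.1,0.1,7,0.2,-0.1,0.1,7.7,0.2,-0.1,0.1,8.5,0.2,-0.1,0.1,9,0.2,-0.1,0.1,9.3,0.2,-0.1,0.1,9.3,0.2]
}}

```text
clock: 20.5
tcp_pos: [0.5504, -0.3807, 0.1662]
orientation: [-2.68, -1.64, 0.0]
contact_force: [0.1, 0.1, -0.6]
grip_width: 0.0341
gripper_force: 0.0
```

{"fn": "move_arm", "kwargs": {
  "rows": [0,0,0,0,0,0,0,0,0,0,0,0,0,0,0,0,0,0,0,0,0,0,0,0],
  "fingers": 0.05,
  "newtons": 20
}}

```text
clock: 21.25
tcp_pos: [0.5519, -0.3813, 0.1673]
orientation: [2.677, 1.638, 0.003]
contact_force: [4.4, -2.0, 1.3]
grip_width: 0.018
gripper_force: 22.1
```

Run:
```python
from h import *
s=r.grab_frame("scene")
f=lambda a:cv2.resize(a,(600,600),interpolation=cv2.INTER_CUBIC)
cv2.imwrite("pics/p3.png",f(s[100:200,190:290]))
print(r.get_obs()["moment"]);plan()
```

```text
[-0.7649 -1.5097  0.0549]
t 21.30 tcp [ 0.5519 -0.3813  0.1674] phi 62.94 w 0.0175
```

View pics/p3.png

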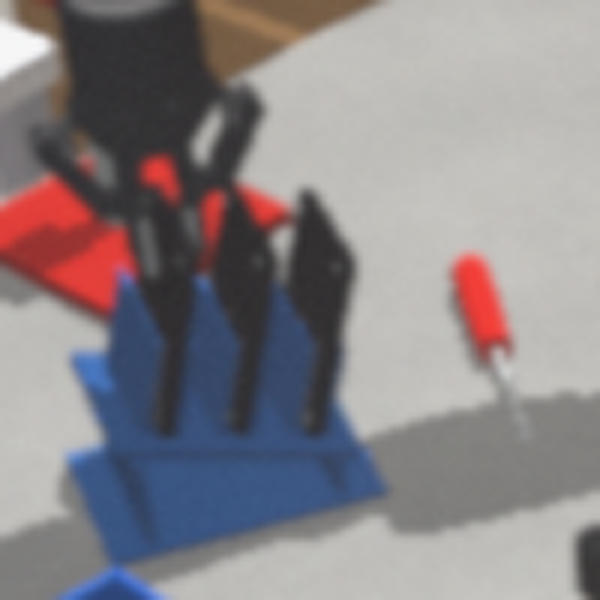

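Plate 2 is gripped diagonally (17.5 mm opening), clear of plate 1. I'll pull it out along its axis.

{"fn": "move_arm", "kwargs": {
  "rows": [0,-0.29,-0.96,0,0,-0.58,-1.91,0,0,-0.88,-2.87,0,0,-1.17,-3.83,0,0,-1.46,-4.78,0,0,-1.75,-5.74,0,0,-2.05,-6.69,0,0,-2.34,-7.65,0,0,-2.34,-9.5,0,0,-2.34,-9.5,0]
}}

```text
clock: 22.55
tcp_pos: [0.5303, -0.3703, 0.2633]
orientation: [2.678, 1.638, 0.002]
contact_force: [-1.4, -0.9, -1.6]
grip_width: 0.0095
gripper_force: 24.9
```

{"fn": "move_arm", "kwargs": {
  "rows": [0,0,-1,0,0,0,-2,0,0,0,-2,0,0,0,-2,0,0,0,-2,0,0,0,-2,0],
  "newtons": 80
}}

```text
clock: 23.3
tcp_pos: [0.5295, -0.37, 0.281]
orientation: [-2.679, -1.64, 0.0]
contact_force: [0.9, 0.5, -1.0]
grip_width: 0.0089
gripper_force: 81.9
```

Run:
```python
from h import *
s=r.grab_frame("scene")
f=lambda a:cv2.resize(a,(600,600),interpolation=cv2.INTER_CUBIC)
cv2.imwrite("pics/p4.png",f(s[50:200,170:320]))
plan()
```

```text
t 23.35 tcp [ 0.5295 -0.37    0.281 ] phi 62.93 w 0.0083
```

View pics/p4.png

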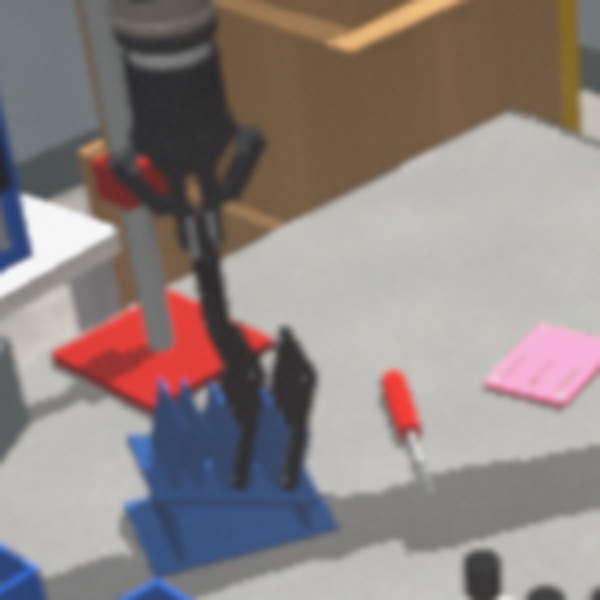

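Run:
```python
from h import *
plan((.5369,.3189,.31,93.3))
```

```text
t 23.35 tcp [ 0.5295 -0.37    0.281 ] phi 62.93 w 0.0083
    [ 61.68 -30.7   -2.88 -30.37]
```

{"fn": "move_arm", "kwargs": {
  "rows": [0,0,-1.5,0,3,-1.5,-3,-2,9,-4.5,-3,-5,14,-7,-3,-8,19,-9.5,-3,-11,24,-12,-3,-14,29,-14.5,-3,-17,34,-17,-3,-20,39,-19.5,-3,-22,44,-22,-3,-24]
}}

```text
clock: 24.6
tcp_pos: [0.5343, 0.1236, 0.3128]
orientation: [2.278, 2.161, 0.002]
contact_force: [0.8, -1.1, -1.7]
grip_width: 0.0079
gripper_force: 81.9
```

{"fn": "move_arm", "kwargs": {
  "rows": [5,-1,0,0,8,-2,0,0,11,-3,0,0,14,-4,0,0,14,-4,0,0]
}}

```text
clock: 25.22
tcp_pos: [0.5004, 0.2671, 0.3128]
orientation: [-2.274, -2.166, -0.004]
contact_force: [-0.1, -0.5, -0.9]
grip_width: 0.0086
gripper_force: 81.9
```

Run:
```python
from h import *
plan((.5369,.3189,.31,93.3))
```

```text
t 25.23 tcp [0.5004 0.2671 0.3128] phi 87.22 w 0.0086
    [ 5.35  3.4   0.29 -6.08]
```

{"fn": "move_arm", "kwargs": {
  "rows": [2,1.5,0.3,-3,4,3,0.3,-6.1,5.3,3.4,0.3,-6.1,5.3,3.4,0.3,-6.1,5.3,3.4,0.3,-6.1,5.3,3.4,0.3,-6.1]
}}

```text
clock: 25.98
tcp_pos: [0.5383, 0.3141, 0.3085]
orientation: [2.162, 2.278, -0.0]
contact_force: [-1.2, -0.3, -1.1]
grip_width: 0.0084
gripper_force: 81.9
```

Run:
```python
from h import *
s=r.grab_frame("scene")
cv2.imwrite("pics/p5.png",cv2.resize(s[130:290,340:500],(640,600),interpolation=cv2.INTER_CUBIC))
plan((.5369,.3189,.31,93.3),(.5369,.3189,.2,93.3))
```

```text
t 26.02 tcp [0.5383 0.3142 0.3085] phi 92.98 w 0.0085
    [ 0.48 -0.11 -0.15 -0.32]
    [ 0.49 -0.12 10.85 -0.32]
```

View pics/p5.png

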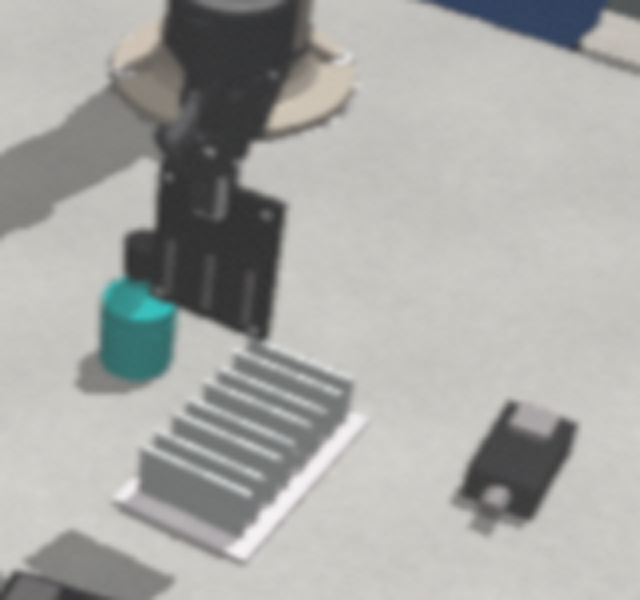

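The held plate shows fully in the scene view, with its bottom corners at about crop (155,295) and (265,338), and its right top corner at (287,205). I'll fit its tilt against the hand.

Run:
```python
from h import *
uv=(np.array([(155,295),(265,338),(287,205)])+.5)/[4,3.75]-.5+[340,130]
o=r.get_obs();p=o["tcp_pos"];R=cv2.Rodrigues(np.array(o["orientation"],float))[0]
# local tool coords: x along width, y thickness, z down. visible face is +worldx => tool y +
ty=R[:,1];sg=np.sign(ty[0]);print("tooly",ty)
def c(q):
    ox,zb,tilt,rho,oy=q
    e=[]
    for x,z in((-.045,0),(.045,0),(.045,-.12)): # z from bottom up(neg)
        a=np.array([x,sg*.005,z+.104]); # relative grasp pt
        cr,sr=np.cos(rho),np.sin(rho);a=np.array([cr*a[0]-sr*a[2],a[1],sr*a[0]+cr*a[2]])
        ct,st=np.cos(tilt),np.sin(tilt);a=np.array([a[0],ct*a[1]-st*a[2],st*a[1]+ct*a[2]])
        e.append(p+R@(a+[ox,oy,zb-.005]))
    return np.array(e)
f=lambda q:(proj("scene",c(q))-uv).ravel()
for fix in(0,1):
    g=(lambda q:f([q[0],q[1],0,q[2],0])) if fix==0 else (lambda q:f([q[0],q[1],q[2],q[3],0]))
    s=least_squares(g,[0]*(3+fix));print("ox,dz,(tilt),rho",s.x,"res",s.fun)
print(c([*(s.x[:2]),s.x[2],s.x[3],0])[:,2])
```

```text
tooly [0.9986 0.052  0.0004]
ox,dz,(tilt),rho [0.0066 0.0039 0.0015] res [-0.8692 -0.4907  0.9001  0.8866 -0.1258 -0.3269]
ox,dz,(tilt),rho [0.0064 0.0044 0.0113 0.0023] res [-0.7628 -0.6101  0.9801  0.7723 -0.2811 -0.1247]
[0.2052 0.2049 0.3249]
```

{"fn": "move_arm", "kwargs": {
  "rows": [0,-0.1,3,-0.3,0,-0.1,7,-0.3,0,-0.1,10,-0.3,0,-0.1,12,-0.3,0,-0.1,12.5,-0.3,0,-0.1,12.5,-0.3,0,-0.1,12.5,-0.3,0,-0.1,12.5,-0.3]
}}

```text
clock: 27.02
tcp_pos: [0.5378, 0.3152, 0.1842]
orientation: [2.156, 2.285, 0.002]
contact_force: [0.2, 0.7, -1.0]
grip_width: 0.0086
gripper_force: 81.9
```

Run:
```python
from h import *
plan((.5369,.313,.185,93.3),(.5369,.313,.112,93.3))
```

```text
t 27.02 tcp [0.5378 0.3152 0.1842] phi 93.32 w 0.0086
    [-0.21 -0.1  -0.08  0.02]
    [-0.21 -0.11  7.22  0.02]
```

{"fn": "move_arm", "kwargs": {
  "rows": [-0.1,-0.1,1,0,-0.1,-0.1,2,0,-0.1,-0.1,2.5,0,-0.1,-0.1,3,0,-0.1,-0.1,3.3,0,-0.1,-0.1,3.6,0,-0.1,-0.1,3.6,0]
}}

```text
clock: 27.9
tcp_pos: [0.5364, 0.3138, 0.1472]
orientation: [-2.156, -2.285, 0.0]
contact_force: [0.5, 0.7, -0.3]
grip_width: 0.0079
gripper_force: 81.9
```

{"fn": "move_arm", "kwargs": {
  "rows": [0,0,1,0,0,0,2,0,0,0,2.7,0,0,0,3.0,0,0,0,3.2,0,0,0,3.4,0,0,0,3.5,0,0,0,3.5,0]
}}

```text
clock: 28.9
tcp_pos: [0.5378, 0.3135, 0.1177]
orientation: [2.155, 2.28, 0.001]
contact_force: [-8.6, -13.3, 40.9]
grip_width: 0.0084
gripper_force: 88.9
```

{"fn": "move_arm", "kwargs": {
  "rows": [0,0,-0.4,0,0,0,-0.4,0,0,0,-0.4,0,0,0,-0.4,0]
}}

```text
clock: 29.4
tcp_pos: [0.5374, 0.314, 0.1178]
orientation: [2.156, 2.283, 0.002]
contact_force: [-1.7, -2.8, 12.6]
grip_width: 0.0084
gripper_force: 84.0
```

{"fn": "move_arm", "kwargs": {
  "rows": [0,0,0,0,0,0,0,0,0,0,0,0,0,0,0,0,0,0,-2,0,0,0,-5,0,0,0,-9,0,0,0,-14,0,0,0,-14,0],
  "fingers": 0.35,
  "newtons": 20
}}

```text
clock: 30.52
tcp_pos: [0.538, 0.3161, 0.2624]
orientation: [2.154, 2.284, 0.014]
contact_force: [0.0, -0.1, 0.4]
grip_width: 0.0295
gripper_force: 0.0
```

Run:
```python
from h import *
th=np.radians(17);X=np.array([.892,-.452,0])
for n,t in((1,(.5091,-.3579,.1716)),(0,(.4707,-.3384,.1585))):
    g=np.array(t)+.014*(np.sin(th)*X-[0,0,np.cos(th)]);print(n,g)
g=np.array((.5091,-.3579,.1716))+.014*(np.sin(th)*X-[0,0,np.cos(th)])
plan((g[0],g[1],.27,63.1))
```

```text
1 [ 0.5128 -0.3598  0.1582]
0 [ 0.4744 -0.3403  0.1451]
t 30.52 tcp [0.538  0.3161 0.2624] phi 93.34 w 0.0295
    [-67.32  -6.45  -1.13  30.24]
```

{"fn": "move_arm", "kwargs": {
  "rows": [-6,-0.6,-1,3,-12,-1.2,-1,6,-18,-1.8,-1,9,-24,-2.4,-1,12,-30,-3,-1,15,-36,-3.6,-1,18,-42,-4.2,-1,21,-48,-4.8,-1,24,-54,-5.4,-1,27,-60,-6,-1,30],
  "fingers": 0.4
}}

```text
clock: 31.78
tcp_pos: [0.5109, -0.2904, 0.2667]
orientation: [2.675, 1.647, 0.0]
contact_force: [0.9, 0.4, 0.3]
grip_width: 0.0342
gripper_force: 0.0
```

Run:
```python
from h import *
plan((.515,-.3555,.24,63.1),(.515,-.3555,.152,63.1))
t=r.grab_frame("top")
cv2.imwrite("pics/t2.png",cv2.resize(t[120:260,190:390],None,fx=4,fy=4,interpolation=cv2.INTER_CUBIC))
```

```text
t 31.77 tcp [ 0.5109 -0.2904  0.2667] phi 63.25 w 0.0342
    [-5.63  3.3   2.67  0.15]
    [-5.63  3.3  11.47  0.15]
```

View pics/t2.png

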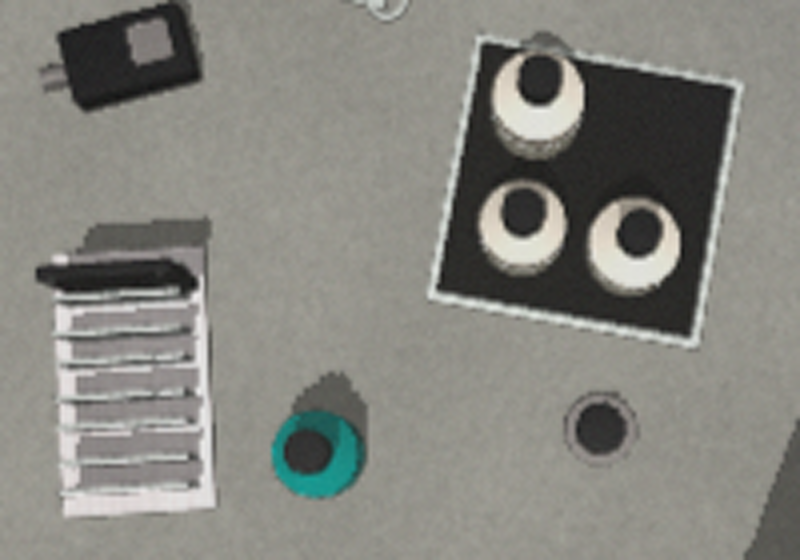

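Plate 2 stands in the far rack slot and the bottles are fine. Next is plate 1.

{"fn": "move_arm", "kwargs": {
  "rows": [-4,2,2.6,0.1,-5.6,3.3,2.6,0.1,-5.6,3.3,2.6,0.1,-5.6,3.3,2.6,0.1,-5.6,3.3,5,0.1,-5.6,3.3,7,0.1,-5.6,3.3,9,0.1,-5.6,3.3,10.5,0.1,-5.6,3.3,11.5,0.1,-5.6,3.3,11.5,0.1]
}}

```text
clock: 33.08
tcp_pos: [0.5154, -0.3533, 0.1505]
orientation: [-2.674, -1.646, 0.001]
contact_force: [0.3, -0.2, 1.0]
grip_width: 0.0346
gripper_force: 0.0
```

{"fn": "move_arm", "kwargs": {
  "rows": [0,0,0,0,0,0,0,0,0,0,0,0,0,0,0,0,0,0,0,0,0,0,0,0],
  "fingers": 0.05,
  "newtons": 20
}}

```text
clock: 33.83
tcp_pos: [0.5179, -0.3546, 0.1527]
orientation: [2.671, 1.644, 0.005]
contact_force: [5.2, -2.3, -1.2]
grip_width: 0.0181
gripper_force: 18.6
```

{"fn": "move_arm", "kwargs": {
  "rows": [0,-0.29,-0.96,0,0,-0.58,-1.91,0,0,-0.88,-2.87,0,0,-1.17,-3.83,0,0,-1.46,-4.78,0,0,-1.75,-5.74,0,0,-2.05,-6.69,0,0,-2.34,-7.65,0,0,-2.34,-9.5,0,0,-2.34,-11,0]
}}

```text
clock: 35.08
tcp_pos: [0.495, -0.3431, 0.2628]
orientation: [2.675, 1.646, 0.0]
contact_force: [0.4, 0.3, -1.5]
grip_width: 0.0092
gripper_force: 26.9
```

{"fn": "move_arm", "kwargs": {
  "rows": [0,0,-1,0,0,0,-3,0,0,0,-5,0,0,0,-5,0,0,0,-5,0,0,0,-5,0],
  "newtons": 80
}}

```text
clock: 35.83
tcp_pos: [0.4943, -0.3428, 0.3102]
orientation: [-2.674, -1.646, 0.001]
contact_force: [0.6, 0.6, -1.0]
grip_width: 0.008
gripper_force: 81.7
```

Run:
```python
from h import *
plan((.492,.313,.31,93.3))
```

```text
t 35.83 tcp [ 0.4943 -0.3428  0.3102] phi 63.23 w 0.0080
    [ 58.45 -29.75   0.08 -30.07]
```

{"fn": "move_arm", "kwargs": {
  "rows": [3,-1.5,0,-2,9,-4.5,0,-5,14,-7,0,-8,19,-9.5,0,-11,24,-12,0,-14,29,-14.5,0,-17,34,-17,0,-20,39,-19.5,0,-23,44,-22,0,-26,49,-24.7,0,-29]
}}

```text
clock: 37.08
tcp_pos: [0.4948, 0.207, 0.3108]
orientation: [2.177, 2.265, -0.001]
contact_force: [0.1, 0.4, -1.1]
grip_width: 0.0082
gripper_force: 81.7
```

{"fn": "move_arm", "kwargs": {
  "rows": [3,0,0,0,6,0,0,0,8,0,0,0,8,0,0,0,8,0,0,0]
}}

```text
clock: 37.7
tcp_pos: [0.4921, 0.2846, 0.3108]
orientation: [2.178, 2.263, -0.002]
contact_force: [0.2, -0.1, -1.3]
grip_width: 0.0084
gripper_force: 81.7
```

Run:
```python
from h import *
s=r.grab_frame("scene")
cv2.imwrite("pics/p6.png",cv2.resize(s[130:290,340:500],(640,600),interpolation=cv2.INTER_CUBIC))
plan((.492,.313,.31,93.3),(.492,.313,.19,93.3))
```

```text
t 37.75 tcp [0.4922 0.2844 0.3109] phi 92.15 w 0.0088
    [ 2.86  0.09  0.08 -1.15]
    [ 2.87  0.09 12.08 -1.15]
```

View pics/p6.png

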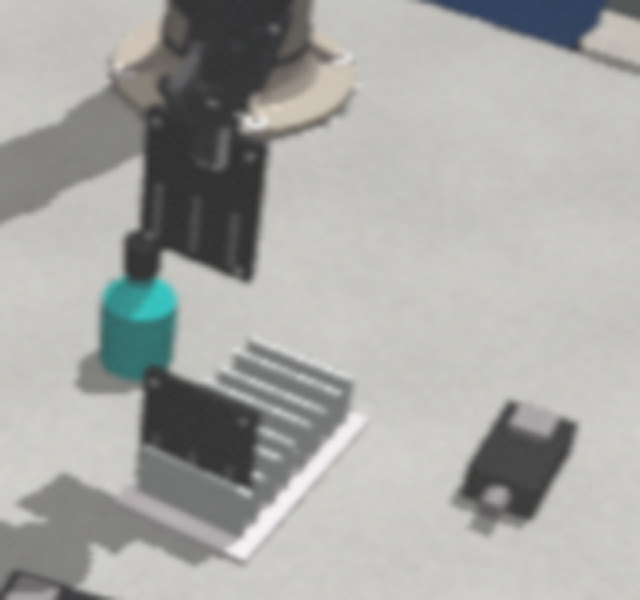

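Plate 1 is held straight, with bottom corners at (143,240) and (248,282) and its right top corner at (268,150). Plate 2 is in the outer slot, with top corners at (145,368) and (260,412).

Run:
```python
from h import *
k=lambda a:(np.array(a,float)+.5)/[4,3.75]-.5+[340,130]
o=r.get_obs();p=o["tcp_pos"];R=cv2.Rodrigues(np.array(o["orientation"],float))[0]
uv=k([(143,240),(248,282),(268,150)])
def c(q):
    ox,zb,tilt=q;e=[]
    for x,z in((-.045,0),(.045,0),(.045,-.12)):
        a=np.array([x,.005,z+.104]);ct,st=np.cos(tilt),np.sin(tilt);a=np.array([a[0],ct*a[1]-st*a[2],st*a[1]+ct*a[2]])
        e.append(p+R@(a+[ox,0,zb-.005]))
    return np.array(e)
s=least_squares(lambda q:(proj("scene",c(q))-uv).ravel(),[0,0,0]);print(s.x,s.fun)
yaw=np.radians(3.3);X=np.array([np.cos(yaw),np.sin(yaw),0]);Y=np.array([-X[1],X[0],0])
uv2=k([(145,368),(260,412)])
d=lambda q:np.array([np.array([.4695,.315,q[2]])+(.0725+q[0])*X+(q[1]+j)*Y for j in(-.045,.045)])
s=least_squares(lambda q:np.r_[(proj("scene",d([0,*q]))-uv2).ravel()],[0,.128]);print("plate2 y,ztop",s.x,s.fun)
```

```text
[-0.0064  0.006   0.0101] [-0.6817 -0.347   0.9423  0.5876 -0.3137 -0.1972]
plate2 y,ztop [0.0008 0.1343] [ 0.2228 -0.5719 -0.2177  0.5559]
```

{"fn": "move_arm", "kwargs": {
  "rows": [2,0,2,-1,3.8,0.1,6,-1.1,3.8,0.1,9,-1.1,3.8,0.1,11,-1.1,3.8,0.1,12,-1.1,3.8,0.1,12.5,-1.1,3.8,0.1,12.5,-1.1,3.8,0.1,12.5,-1.1,3.8,0.1,12.5,-1.1]
}}

```text
clock: 38.88
tcp_pos: [0.4917, 0.3239, 0.1869]
orientation: [2.156, 2.285, 0.002]
contact_force: [-0.5, -0.9, -0.4]
grip_width: 0.0082
gripper_force: 81.7
```

Run:
```python
from h import *
plan((.492,.3227,.15,93.3),(.492,.3227,.112,93.3))
```

```text
t 38.88 tcp [0.4917 0.3239 0.1869] phi 93.32 w 0.0082
    [-0.12  0.02  3.69  0.02]
    [-0.12  0.02  7.49  0.02]
```

{"fn": "move_arm", "kwargs": {
  "rows": [0,0,1,0,0,0,2,0,0,0,3,0,0,0,4,0,0,0,5,0,0,0,5.5,0,0,0,5.8,0,0,0,6,0,0,0,6,0]
}}

```text
clock: 40.0
tcp_pos: [0.4915, 0.3237, 0.1264]
orientation: [2.156, 2.285, 0.0]
contact_force: [-0.0, 0.1, -0.5]
grip_width: 0.0081
gripper_force: 81.7
```

{"fn": "move_arm", "kwargs": {
  "rows": [0,0,0.2,0,0,0,0.4,0,0,0,0.6,0,0,0,0.7,0,0,0,0.8,0,0,0,0.9,0,0,0,1,0,0,0,1,0]
}}

```text
clock: 41.0
tcp_pos: [0.4915, 0.3238, 0.1166]
orientation: [2.156, 2.285, 0.001]
contact_force: [-0.7, 0.7, 1.1]
grip_width: 0.0084
gripper_force: 82.1
```

{"fn": "move_arm", "kwargs": {
  "rows": [0,0,0.1,0,0,0,0.2,0,0,0,0.3,0,0,0,0.3,0]
}}

```text
clock: 41.5
tcp_pos: [0.4921, 0.3242, 0.1165]
orientation: [2.155, 2.283, 0.002]
contact_force: [-4.7, -7.3, 24.4]
grip_width: 0.0081
gripper_force: 85.8
```

{"fn": "move_arm", "kwargs": {
  "rows": [0,0,-0.3,0,0,0,-0.3,0,0,0,-0.3,0,0,0,-0.3,0,0,0,-2,0,0,0,-5,0,0,0,-9,0,0,0,-14,0,0,0,-14,0],
  "fingers": 0.35,
  "newtons": 20
}}

```text
clock: 42.62
tcp_pos: [0.4928, 0.326, 0.2587]
orientation: [2.155, 2.284, 0.013]
contact_force: [-0.2, -0.4, 0.3]
grip_width: 0.0299
gripper_force: 0.0
```

Run:
```python
from h import *
plan((.537,.3155,.17,93.3))
```

```text
t 42.62 tcp [0.4928 0.326  0.2587] phi 93.34 w 0.0299
    [-1.35  4.29  8.89  0.04]
```

Both plates stand in the rack. I'll check the seating height by lightly touching plate 2's top with closed fingers.

{"fn": "move_arm", "kwargs": {
  "rows": [-1,2,0,0,-1.4,4.3,2,0,-1.4,4.3,5,0,-1.4,4.3,8,0,-1.4,4.3,10,0,-1.4,4.3,10.6,0,-1.4,4.3,10.8,0,-1.4,4.3,10.8,0,-1.4,4.3,10.8,0],
  "fingers": 0
}}

```text
clock: 43.75
tcp_pos: [0.5356, 0.3125, 0.1462]
orientation: [2.156, 2.285, 0.002]
contact_force: [-0.2, 0.6, 0.4]
grip_width: 0.0003
gripper_force: 0.0
```

{"fn": "move_arm", "kwargs": {
  "rows": [0,0,0.1,0,0,0,0.2,0,0,0,0.3,0,0,0,0.4,0,0,0,0.5,0,0,0,0.6,0,0,0,0.6,0,0,0,0.6,0]
}}

```text
clock: 44.75
tcp_pos: [0.5373, 0.3125, 0.1421]
orientation: [2.155, 2.282, 0.006]
contact_force: [-1.1, -3.6, 16.0]
grip_width: 0.0003
gripper_force: 8.1
```

Contact came at tip z of about 0.128 m, so plate 2 is seated. On to plate 0.

{"fn": "move_arm", "kwargs": {
  "rows": [0,0,-3,0,0,0,-8,0,0,0,-12,0,0,0,-12,0],
  "fingers": 0.4
}}

```text
clock: 45.25
tcp_pos: [0.5363, 0.3138, 0.263]
orientation: [2.155, 2.284, 0.01]
contact_force: [0.3, 0.8, 0.6]
grip_width: 0.034
gripper_force: 0.0
```

Run:
```python
from h import *
plan((.476,-.343,.25,63.1))
```

```text
t 45.25 tcp [0.5363 0.3138 0.263 ] phi 93.33 w 0.0340
    [-65.22  -9.84   1.04  30.23]
```

{"fn": "move_arm", "kwargs": {
  "rows": [-6,-1,0,3,-12,-2,0,6,-18,-3,0,9,-24,-4,0,12,-30,-5,0,15,-36,-6,0,18,-42,-7,0,21,-48,-8,0,24,-54,-9,0,27,-60,-9.5,0,30]
}}

```text
clock: 46.5
tcp_pos: [0.4739, -0.2943, 0.2583]
orientation: [-2.675, -1.646, 0.002]
contact_force: [1.1, -0.0, 1.4]
grip_width: 0.034
gripper_force: 0.0
```

{"fn": "move_arm", "kwargs": {
  "rows": [-3,2,0,0,-3,2,0,0,-3,2,0,0,-3,2,0,0]
}}

```text
clock: 47.0
tcp_pos: [0.4798, -0.3263, 0.2591]
orientation: [-2.671, -1.652, -0.0]
contact_force: [-0.5, 0.1, -0.5]
grip_width: 0.0341
gripper_force: 0.0
```

Run:
```python
from h import *
plan((.476,-.343,.2,63.1),(.476,-.343,.138,63.1))
```

```text
t 47.00 tcp [ 0.4798 -0.3263  0.2591] phi 63.47 w 0.0341
    [-1.66  0.41  5.91  0.37]
    [-1.66  0.41 12.11  0.37]
```

{"fn": "move_arm", "kwargs": {
  "rows": [-1.7,0.4,0,0.4,-1.7,0.4,0,0.4,-1.7,0.4,3,0.4,-1.7,0.4,6,0.4,-1.7,0.4,8,0.4,-1.7,0.4,9.5,0.4,-1.7,0.4,10.7,0.4,-1.7,0.4,11.6,0.4,-1.7,0.4,12.1,0.4,-1.7,0.4,12.1,0.4]
}}

```text
clock: 48.25
tcp_pos: [0.4755, -0.3451, 0.1382]
orientation: [-2.68, -1.64, 0.0]
contact_force: [-0.3, -0.0, 0.6]
grip_width: 0.0342
gripper_force: 0.0
```

{"fn": "move_arm", "kwargs": {
  "rows": [0,0,0,0,0,0,0,0,0,0,0,0,0,0,0,0,0,0,0,0,0,0,0,0],
  "fingers": 0.05,
  "newtons": 20
}}

```text
clock: 49.0
tcp_pos: [0.4774, -0.3459, 0.1396]
orientation: [2.676, 1.638, 0.004]
contact_force: [3.2, -3.3, 2.0]
grip_width: 0.017
gripper_force: 21.7
```

{"fn": "move_arm", "kwargs": {
  "rows": [0,-0.29,-0.96,0,0,-0.58,-1.91,0,0,-0.88,-2.87,0,0,-1.17,-3.83,0,0,-1.46,-4.78,0,0,-1.75,-5.74,0,0,-2.05,-6.69,0,0,-2.34,-7.65,0,0,-2.34,-9.5,0,0,-2.34,-12,0]
}}

```text
clock: 50.25
tcp_pos: [0.454, -0.3341, 0.259]
orientation: [-2.678, -1.639, 0.001]
contact_force: [-0.9, -0.8, -1.7]
grip_width: 0.0095
gripper_force: 27.2
```

{"fn": "move_arm", "kwargs": {
  "rows": [0,0,-1,0,0,0,-3,0,0,0,-5,0,0,0,-5,0,0,0,-5,0,0,0,-5,0],
  "newtons": 80
}}

```text
clock: 51.0
tcp_pos: [0.4541, -0.3342, 0.3072]
orientation: [-2.678, -1.639, 0.001]
contact_force: [0.4, -0.2, -1.5]
grip_width: 0.0087
gripper_force: 81.7
```

Run:
```python
from h import *
plan((.447,.29,.31,93.3))
```

```text
t 51.00 tcp [ 0.4541 -0.3342  0.3072] phi 62.93 w 0.0087
    [ 55.26 -29.04  -0.21 -30.37]
```

{"fn": "move_arm", "kwargs": {
  "rows": [3,-0.5,0,-2,9,-3.5,0,-5,14,-6,0,-8,19,-8.5,0,-11,24,-11,0,-14,29,-13.5,0,-17,34,-16,0,-20,39,-19,0,-23,44,-22,0,-26,49,-25.2,0,-29]
}}

```text
clock: 52.25
tcp_pos: [0.4521, 0.2191, 0.3082]
orientation: [2.18, 2.262, 0.0]
contact_force: [1.7, -0.3, -1.5]
grip_width: 0.0083
gripper_force: 81.7
```

{"fn": "move_arm", "kwargs": {
  "rows": [3,0,0,-1,6,0,0,-1.3,7.7,0,0,-1.3,7.7,0,0,-1.3,7.7,0,0,-1.3]
}}

```text
clock: 52.88
tcp_pos: [0.4503, 0.293, 0.308]
orientation: [2.157, 2.283, -0.002]
contact_force: [-0.2, 0.3, -0.7]
grip_width: 0.0089
gripper_force: 81.7
```

Run:
```python
from h import *
s=r.grab_frame("scene")
cv2.imwrite("pics/p7.png",cv2.resize(s[130:290,340:500],(640,600),interpolation=cv2.INTER_CUBIC))
plan((.447,.3137,.31,93.3),(.447,.3137,.19,93.3))
```

```text
t 52.92 tcp [0.4506 0.2927 0.3081] phi 93.20 w 0.0084
    [ 2.12 -0.24 -0.2  -0.1 ]
    [ 2.13 -0.24 11.8  -0.1 ]
```

View pics/p7.png

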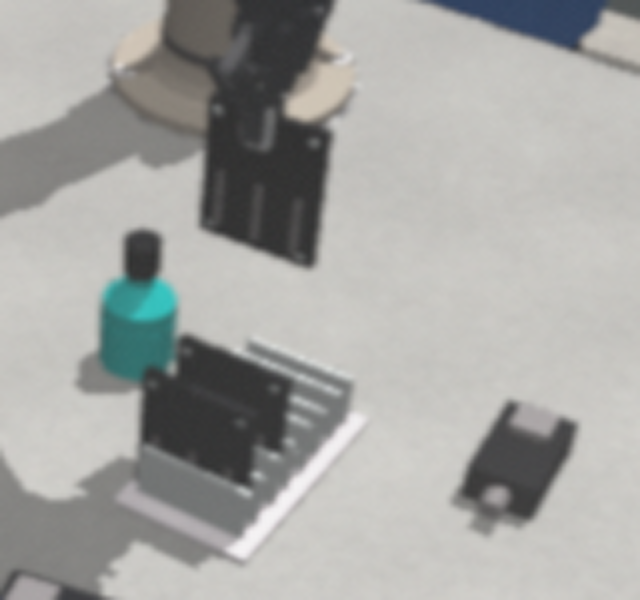

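Two plates are in the rack, and plate 0 hangs straight with bottom corners at (200,225) and (313,266) and its right top corner at (330,135).

Run:
```python
from h import *
k=lambda a:(np.array(a,float)+.5)/[4,3.75]-.5+[340,130]
o=r.get_obs();p=o["tcp_pos"];R=cv2.Rodrigues(np.array(o["orientation"],float))[0]
uv=k([(200,225),(313,266),(330,135)])
c=lambda q:np.array([p+R@np.array([x+q[0],.005,z+.099+q[1]]) for x,z in((-.045,0),(.045,0),(.045,-.12))])
s=least_squares(lambda q:(proj("scene",c(q))-uv).ravel(),[0,0]);print(s.x,s.fun)
plan((.447,.3137-s.x[0],.185,93.3))
```

```text
[0.007  0.0039] [-0.3135 -0.0319 -0.1836  0.6289  0.4115 -0.5223]
t 52.92 tcp [0.4506 0.2927 0.3081] phi 93.20 w 0.0084
    [ 1.43 -0.28 12.3  -0.1 ]
```

{"fn": "move_arm", "kwargs": {
  "rows": [0.8,-0.2,2,-0.1,1.4,-0.3,6,-0.1,1.4,-0.3,9,-0.1,1.4,-0.3,11,-0.1,1.4,-0.3,12,-0.1,1.4,-0.3,12.3,-0.1,1.4,-0.3,12.3,-0.1,1.4,-0.3,12.3,-0.1]
}}

```text
clock: 53.92
tcp_pos: [0.4474, 0.3077, 0.1862]
orientation: [2.156, 2.284, 0.002]
contact_force: [-0.5, -0.2, -2.2]
grip_width: 0.0087
gripper_force: 81.7
```

Run:
```python
from h import *
plan((.447,.3067,.12,93.3))
```

```text
t 53.92 tcp [0.4474 0.3077 0.1862] phi 93.31 w 0.0087
    [-0.1  -0.05  6.62  0.01]
```

{"fn": "move_arm", "kwargs": {
  "rows": [0,0,1,0,0,0,2,0,0,0,3,0,0,0,4,0,0,0,5,0,0,0,5.6,0,0,0,6,0,0,0,6.3,0,0,0,6.6,0]
}}

```text
clock: 55.05
tcp_pos: [0.4471, 0.3075, 0.1193]
orientation: [2.156, 2.285, 0.001]
contact_force: [-0.3, -0.1, -1.4]
grip_width: 0.0082
gripper_force: 81.7
```

{"fn": "move_arm", "kwargs": {
  "rows": [0,0,0.2,0,0,0,0.4,0,0,0,0.6,0,0,0,0.7,0,0,0,0.7,0]
}}

```text
clock: 55.68
tcp_pos: [0.4479, 0.3085, 0.1164]
orientation: [2.154, 2.282, 0.003]
contact_force: [-6.8, -8.4, 36.4]
grip_width: 0.0084
gripper_force: 87.5
```

Seated at the same height as the others. I'll release and retreat.

{"fn": "move_arm", "kwargs": {
  "rows": [0,0,-0.4,0,0,0,-0.4,0,0,0,-0.4,0,0,0,-0.4,0,0,0,-2,0,0,0,-5,0,0,0,-9,0,0,0,-14,0,0,0,-14,0],
  "fingers": 0.35,
  "newtons": 20
}}

```text
clock: 56.8
tcp_pos: [0.4483, 0.3096, 0.2571]
orientation: [2.155, 2.284, 0.012]
contact_force: [-0.5, 0.7, 0.7]
grip_width: 0.0299
gripper_force: 0.0
```

Run:
```python
from h import *
t=r.grab_frame("top");cv2.imwrite("pics/t9.png",t)
g=cv2.cvtColor(t,cv2.COLOR_BGR2GRAY).astype(np.int16)
# compare with frame after bottles were down: white blobs on mat
hsv=cv2.cvtColor(t,cv2.COLOR_BGR2HSV)
m=((hsv[...,2]>150)&(hsv[...,1]<60)).astype(np.uint8);m=cv2.morphologyEx(m,cv2.MORPH_OPEN,np.ones((4,4),np.uint8))
n,l,s,c=cv2.connectedComponentsWithStats(m)
for i in range(1,n):
    if 80<s[i,4]<2000 and 190<c[i][0]<420: print(s[i],c[i],onz("top",c[i],.09)[0])
plan((.4331,-.0163,.15,90),(.4331,-.0163,.04,90))
```

```text
[326  15  32  23 387] [340.4574  28.5065] [ 0.9879 -0.0207  0.09  ]
[227  16  55  23 646] [249.7229  26.8901] [0.9938 0.2345 0.09  ]
[240  43  28  14 215] [251.7581  51.4837] [0.9221 0.2281 0.09  ]
[316  95  23  18 314] [327.121  103.6401] [0.7717 0.0184 0.09  ]
[239 103  48  20 287] [261.216  113.4599] [0.7447 0.2005 0.09  ]
[314 138  23  18 245] [324.8    147.6694] [0.6481 0.0257 0.09  ]
[296 359  16  41 440] [302.4477 379.2795] [0.0345 0.0883 0.09  ]
t 56.85 tcp [0.4475 0.3083 0.2548] phi 93.33 w 0.0298
    [-32.34  -3.37  10.41   3.33]
    [-32.36  -3.41  21.41   3.33]
```

```bash
cat > chk.py <<'E'
from h import *
def show(t,s):
    hsv=cv2.cvtColor(t,cv2.COLOR_BGR2HSV)
    m=((hsv[...,2]>95)).astype(np.uint8)
    poly=onz("top",crop([(458,38),(721,87),(676,345),(410,297)],4,195,120),.006);q=proj("top",poly);ctr=q.mean(0);q=ctr+(q-ctr)*.93
    k=np.zeros_like(m);cv2.fillPoly(k,[q.astype(np.int32)],1);m&=k
    n,l,st,c=cv2.connectedComponentsWithStats(m)
    print(s,[(st[i].tolist(),np.round(c[i],1).tolist()) for i in range(1,n) if st[i,4]>30])
    x0,y0=q.min(0).astype(int);x1,y1=q.max(0).astype(int)
    sub=cv2.cvtColor(t,cv2.COLOR_BGR2GRAY)[y0-4:y1+4:2,x0-4:x1+4:2]
    print("\n".join("".join(" .:-=+*#%@"[min(9,v//26)] for v in row) for row in sub))
E
python3 - <<'E'
from chk import *
show(cv2.imread("pics/t9.png"),"now")
t=cv2.imread("pics/t2.png");f=np.zeros((400,640,3),np.uint8);f[120:260,190:390]=cv2.resize(t,(200,140),interpolation=cv2.INTER_AREA);show(f,"before")
E
```

```text
now [([313, 133, 23, 27, 383], [323.6, 147.2]), ([310, 165, 21, 23, 259], [320.3, 176.9]), ([337, 170, 23, 23, 313], [347.7, 181.4])]
+++++++++++++++++++++++++++++++++++++++++
+++++++##***++----+++++++++++++++++++++++
+++++++#..-+*===-==++++++++++++++++++++++
+++++++*....===-===+*+*++++++++++++++++++
++++++**..:+#....-#..-+**#*+*++++++++++++
++++++*=..+#+.....##......:-**#*+++++++++
++++++#:.-##=.....##:...........:+**#*+*+
++++++#..=%%-....:%%#................:=*#
++++++#..*%%#....-%%#..................=*
+++++**..*%%%=..-%%%#..................*+
+++++++..+%%%%%%%%%%*..................#+
+++++#:..=#%%%%%%%%%-..................#+
+++++#...:+%%%%%%%%=..................-#+
+++++#...:+=#%%%%#==..................-#+
++++*#....:=======-...................=*+
++++++.....-===-=-:...................*=+
--++*:.......:--:.....................%++
----+................................:#++
----=................................-#++
----=......----:.....................=#++
-----....-#=:.-+=....................++++
---=:...:#*....-#=.......:--:........#+++
---+....=+=.....##.....:#++==+=......%+++

[... 1830 characters left out ...]
...##:...-##+:..:#=....:#+++
+++#...-%%+....-%%=..:###:....=#....-#+++
++**...-%%#:...*%%=..=%##.....-%+...=*+++
++*=...:%%%%++%%%%:..+%%#.....+%#...+++++
++#:....*%%%%%%%%#...*%%#:...:%%#...#++++
++#:....:*%%%%%%#-...+%%%#-.-*%%*...#++++
++#......-+####+=....=%%%%%%%%%%-..:#++++
+*#.......-==+=-.....:*%%%%%%%%#...=#++++
+*+.........:.........=*%%%%%%*....=*++++
+#:....................-+*###-:....*+++++
+%*+=::.................:---:......#+++++
++*###%#+=-:......................:#+++++
++++++++*####*+-::................-#+++++
++++++++++++++###%#+=-:...........=#+++++
+++++++++++++++++++#####*=-:......+*+++++
+++++++++++++++++++++++++###%*+=-:*++++++
++++++++++++++++++++++++++++++*###%++++++
```

The bottles are unchanged since placement (only the shadow differs). Now the button.

{"fn": "move_arm", "kwargs": {
  "rows": [-6,-0.6,0,0,-12,-1.2,0,1,-18,-1.9,0,2,-24,-2.6,1,3,-29,-3.2,4,3.3,-32.3,-3.4,8,3.3,-32.3,-3.4,12,3.3,-32.3,-3.4,15,3.3,-32.3,-3.4,15,3.3,-32.3,-3.4,15,3.3],
  "fingers": 0
}}

```text
clock: 58.1
tcp_pos: [0.432, -0.0167, 0.103]
orientation: [2.22, 2.223, 0.001]
contact_force: [0.0, 0.5, 0.4]
grip_width: -0.0002
gripper_force: 0.0
```

Run:
```python
from h import *
plan((.4331,-.0163,.04,90),(.4331,-.0163,.026,90)); print(r.get_obs()["joints"])
```

```text
t 58.10 tcp [ 0.432  -0.0167  0.103 ] phi 90.06 w -0.0002
    [0.04 0.11 6.3  0.06]
    [0.04 0.11 7.7  0.06]
[ 0.5868  0.4097 -0.8101  2.1965  0.4598  0.7074 -0.5389]
```

{"fn": "move_arm", "kwargs": {
  "rows": [0,0.1,2,0,0,0.1,4,0,0,0.1,5,0,0,0.1,5.6,0,0,0.1,5.9,0,0,0.1,5.9,0]
}}

```text
clock: 58.85
tcp_pos: [0.4329, -0.0171, 0.0436]
orientation: [2.221, 2.222, 0.0]
contact_force: [0.7, 0.1, 0.1]
grip_width: 0.0002
gripper_force: 0.0
```

{"fn": "move_arm", "kwargs": {
  "rows": [0,0,0.3,0,0,0,0.6,0,0,0,0.8,0,0,0,1.0,0,0,0,1.2,0,0,0,1.2,0]
}}

```text
clock: 59.6
tcp_pos: [0.4327, -0.0171, 0.0313]
orientation: [2.221, 2.222, -0.0]
contact_force: [-0.5, -1.1, 4.2]
grip_width: -0.0004
gripper_force: 2.0
```

{"fn": "move_arm", "kwargs": {
  "rows": [0,0,0.1,0,0,0,0.2,0,0,0,0.3,0,0,0,0.4,0,0,0,0.4,0,0,0,0.4,0]
}}

```text
clock: 60.35
tcp_pos: [0.4329, -0.0171, 0.0294]
orientation: [2.218, 2.22, -0.002]
contact_force: [-11.3, -0.9, 44.2]
grip_width: -0.0001
gripper_force: 21.7
```

Bottomed out. I'll let go and lift.

{"fn": "move_arm", "kwargs": {
  "rows": [0,0,-1,0,0,0,-4,0,0,0,-9,0,0,0,-14,0,0,0,-18,0,0,0,-18,0,0,0,-18,0,0,0,-18,0]
}}

```text
clock: 61.35
tcp_pos: [0.4318, -0.0172, 0.206]
orientation: [-2.219, -2.221, 0.002]
contact_force: [-0.4, 0.2, 0.7]
grip_width: -0.0003
gripper_force: 0.0
```

Run:
```python
from chk import *
t=r.grab_frame("top");show(t,"end")
s=r.grab_frame("scene");g=cv2.cvtColor(s,cv2.COLOR_BGR2GRAY)[215:275:1,368:435:1]
print("\n".join("".join(" .:-=+*#%@"[min(9,v//22)] for v in row) for row in g[::2]))
print(r.get_obs()["contact_force"],r.get_obs()["tcp_pos"])
```

```text
end [([313, 133, 23, 27, 371], [323.6, 147.0]), ([310, 165, 22, 24, 295], [320.1, 177.7]), ([337, 170, 23, 22, 288], [347.4, 181.5]), ([351, 197, 12, 7, 45], [357.8, 200.4])]
+++++++++++++++=+++++++++++++++++++++++++
+++++++##***++----+++++++++++++++++++++++
+++++++*..:++===-=-++++++++++++++++++++++
+++++++*....===-===+*+*++++++++++++++++++
+++++++*...+#....-#..-+**#*+*++++++++++++
+++++++=..+#+.....##......:-****+++++++++
++++++*..-##=.....##:...........:+**#*+++
++++++#..=##-....:###................:-*#
++++++#..*%%#....-%%#..................=*
++++++*..*%%%=..-%%%#..................*+
+++++++..=%%%%%%%%%%+..................#+
+++++*:..=#%%%%%%%%%-..................#+
+++++#...:=#%%%%%%%=..................:#+
+++++#....==#%%%%#-=..................-#+
++++*#....:-==-===-...................=++
++++++.....:===-=:....................*=+
++++*........:--:.....................#++
++++#................................:#++
++++#................................-#++
++++#......----......................=#++
+++++....-#=:.-+-....................=+++
+++*-...:#*....-#=.......:--:........+=++
+
[... 2143 characters left out ...]
--::::-+*+++++++**#%@@@@@@%@@@@@@@@@@@@
@@@%%*+++++++++++++++++++*+==-::::-+##*+++++#@@@@@@@%%@@@@@@@@@@@@@
@@%%%#*+++++++++++++++++++++*++++=-=+++++**#@@@@@@%%@@@@@@@@@@@@@@@
@%%%###**++++++++++++++++++++++*#%#++++++#@@@@@@@%@@@@@@@@@@@@@@@@@
###########**+++++++++++++++++++++++++**#@@@@@@%%@@@@@@@@@@@@@@@@@@
+++**####%%####**+++++++++++++++++++*#%@@@@@@%%@@@@@@@@@@@@@@@@@@@@
+++++++**###%%%%###**+++++++++++++++#@@@@@@@%@@@@@@@@@@@@@@@@@@@@@@
**+++*+++++**###%%%####**++++++++**#@@@@@@%%@@@@@@@@@@@@@@@@@@@@@@@
%#***++++++++++**####%%####**+++*%@@@@@@%%@@@@@@@@@@@@@@@@@@@@@@@@@
@@@%%#****++*++++++**###########%@@@@@%%%@@@@@@@@@@@@@@@@@@%%%@@@@@
[0.2149 0.3277 0.4449] [ 0.4321 -0.017   0.2063]
```

```bash
python3 -c "
from bench import r
print(r.hand_in())"
```

```text
the job is handed in; nothing more can be done
None
```

I put bottles a, b and c upright on the mat and all three plates on edge in the rack, then pressed the ready button fully down, let go, and handed the job in at about 61 s; no verdict came back.

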